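# Clamp the tube rack on the mixer with the lever bolt

### The job

Fasten the loaded tube rack on the mixer. Gently slide the clamp bar up until the rack stands held between the bar and the fence, screw the lever bolt in clockwise with its lever upright until it is just snug (finger-tight, not forced), then fold the lever down until it is fully closed. Let go, and leave the other things where they are.

Things in the scene. Friction and masses are not known exactly. Their poses are not given: they have to be found in the camera images.
- mixer: Low grey tube mixer fixed on the desk, 155 (x) x 290 (y) mm; origin under its centre on the desk, z up; flat deck 45 mm above it. An upright aluminium fence (150 wide, 45 high) stands on the deck near the +y end, inner face at y = +130 mm. Between two low guides (14 mm high, outer faces at x = +-33 mm) a clamp bar slides along y.
- tube_rack: Loose wire rack with capped sample tubes, about 0.3 kg, 139 (x) x 82 (y) mm, caps 87 mm above its origin, the centre of its underside. It stands on the mixer's deck, 5 to 20 mm short of the fence and roughly square to it. Against the fence its origin is at y = +89 mm of the mixer. Sliding it takes 2 to 4 N.
- jaw_face (a point): Middle of the clamp bar's jaw face (148 wide, 4 to 48 mm above the deck, 10 mm thick plate), which meets the rack's -y side. A tongue 46 wide, 7 to 21 mm above the deck, runs 128 mm back to -y; the lever bolt stands 100 mm behind the face. The bar moves only along the mixer's y, stiffly (12 N), and stays where left; push the jaw's back or draw it by the lever. With the rack home: y = +48 mm.
- lever_pin (a point): Lever's cross pin in the steel bolt's head, on the bolt's upright axis, 42 mm above the deck at first. z up, y along the pin; the lever folds to -x. Clockwise from above screws in, 4 mm a turn, 0.12 N m when free. After 0.7 to 3.1 rad (not visible) the bolt meets its seat and the moment climbs 1.3 N m a rad: 0.25 to 0.45 in all is snug, 0.6 forced. Let go, it backs off at most 0.3 rad and stays.
- lever_tip (a point): Free end of the lever, 68 mm from the pin. The lever is a dark steel blade, 24 mm wide (along the pin) and 10 mm thick, with flat faces from 6 to 68 mm from the pin. Upright, it can be held from above by the flat faces (closing along lever_pin's x) and turned like a key.
- lever (a joint): Lever angle (rad): 0 upright and open, 1.52 (its stop) folded flat and closed. Its cam works on spring washers: 0.25 N m to start, up to 0.55 N m midway (11 N at 50 mm from the pin). Past its dead centre at 1.4 it stays closed; short of it, it springs back open.
- bolt_shoulder: Shoulder of the bolt, hidden inside the tongue; origin on the bolt's axis at deck height, turning with the bolt. It bears on the bolt's sprung seat when the bolt is snug: about 8 N for each 0.1 N m of turning moment above the free 0.12 N m, and 5 to 9 N left after letting go.
- dropper_bottle: Bystander: brown dropper bottle, 29 x 29 x 102 mm, on the desk off the fence end of the mixer; origin under its centre.
- spare_eyepiece: Bystander: black eyepiece, 39 x 39 x 46 mm, on the desk off the mixer's -y end; origin under its centre.
- slide_box: Bystander: flat dark green slide box, 73 x 105 x 34 mm, on the desk off the mixer's -y end; origin under its centre.
- pen: Bystander: black pen, 145 mm long, on the desk in front of the mixer; origin under its centre.
- eraser: Bystander: eraser, 19 x 44 x 12 mm, on the mixer's deck beside the tongue on the far (+x) side; origin under its centre.

How it is judged:
By the outcome, as a careful person would: the job done as asked, in the order asked, and still so for the second after the job is handed in, with the robot touching nothing.
It also fails if it takes over 72 s, if anything falls off the work surface, if the arm or the gripper's body presses on something with over 40 N, if the wrist force passes 120 N, or if a joint passes its speed limit or range.

### The arm

A 6-joint arm with a two-finger parallel gripper is mounted at the origin on a cart in front of the work surface, level with it; the furniture and walls round the work are solid. World frame = base frame: x ahead of the robot, y to its left, z up, the work surface at z = 0. Lengths are in m, angles in rad, forces in N, time in s.
With the tool pointing down it reaches from about 0.3 to 0.775 m from the base axis. Payload 14.6 kg.
Tool frame: the origin (TCP) lies at the very end of the fingers, on their centre line; the grasp point (between the pads) lies 19 mm behind it; z points along the fingers, y is the direction in which the jaws open and shut (so a half turn about z gives the same grasp; the last joint's range is limited). The gripper opens to 85 mm and grips with 20 to 120 N. Pads are 22 mm wide; open, the fingers measure 114 mm over their backs; the gripper's body (76 mm by 85 mm) begins 54 mm behind the grasp point. The pads swing forward as they close: fully open they stand 13 mm farther back than shut.
Start: joints at [-0.067, 0.3, 1.521, -0, 1.321, -0.067], TCP at [0.55, -0, 0.231] pointing down, gripper open.
Joint ranges: [-3.03, 3.03], [-0.79, 2.21], [0.23, 2.52], [-1.04, 4.18], [0, 3.07], [-2.55, 2.55]. Speed limits (rad/s): [2.22, 2.22, 2.57, 3.14, 3.14, 3.14].

### API

Orientations are given as a unit quaternion [x, y, z, w].
In Python, from cell import * gives the robot as it stands. Calls block until the motion is done:
- move_to(position, orientation): joint-space move of the TCP to a pose.
- servo_line(position, attitude=None, velocity=0.15, stop_force=None): straight line of the TCP; attitude=None keeps the orientation; velocity is the mean speed in m/s. With stop_force (N) it stops when the force on the tool has changed by that much, and returns True; else False.
- move_joints(angles): joint-space move.
- command_gripper(opening, strength=None): opening from 0.0 (shut) to 1.0 (fully open); strength is the grip in N (None keeps the last); returns when the fingers have stopped.
- pause(seconds).
- inverse_kinematics(position, orientation): joint angles nearest the present ones, or None.
- read_camera(name): name is "scene" or "side" or "wrist"; returns the picture (420x560x3 uint8, red, green, blue); there is no depth.
- camera_params(name): a dict with "fov_y" (degrees; the focal length in pixels is half the picture's height over the tangent of half this angle, whatever the lens; pixels are square), "cx", "cy" (the principal point, pixels), "k1" (the pictures are not rectified: a ray, as slopes to the right and down, at radius r is drawn at 1 + k1 r^2 times it, then the intrinsics apply), "xyz" and "attitude" of the camera in the world; the wrist camera has in their place "T_tool_cam" (4x4, takes a point from camera to tool coordinates, whose origin is the TCP and whose axes are the flange's). Camera axes: x right, y up, looking along -z (the intrinsics and any distortion apply to the point x, -y, -z); pixel columns grow to the right and rows downward; lengths in m; the calibration is good to about 2 mm. A picture is of the moment at which its call begins: read the wrist's pose just before it. camera_params takes no time and is no camera call.
A pose or a line that the arm cannot do raises Unreachable and nothing moves.
- close_job(): hands the job in, once; it reports no verdict.
Readings, each from a call of its own:
- current_time_s(): time.
- current_joint_pos(): joint angles.
- current_qd(): joint speeds.
- current_effort(): joint torques, N m.
- current_eef_pos(): TCP position.
- current_tool_rot(): TCP orientation.
- current_ft_force(): force on the tool from outside, world axes, zero at the start.
- current_ft_torque(): the same for the moment, N m.
- current_grip_width(): opening from 0.0 (shut) to 1.0 (fully open).
Only numpy, scipy, OpenCV 4.12 (cv2) and the standard library are available. Lean on these libraries where they do the work, as an engineer would, in place of code of your own. Each camera call takes 0.05 s, during which the arm holds its last target. There are 200 camera calls.

## Working session

There is one attempt and no reset: what is moved stays moved. The work goes in short steps, each a Python script; the robot and the scene stay as the last script left them, time stands still between calls to the robot, and variables do not carry over. Pictures are saved under pics/ and viewed, about 8 in all and at most 12, crops included, and the job is handed in when it is done.

```bash
ls; mkdir -p pics
python3 - <<'E'
from cell import *
import cv2
for n in ("scene","side","wrist"):
    im=read_camera(n); cv2.imwrite(f"pics/{n}0.png",im[:,:,::-1]); print(n,camera_params(n))
a=cv2.imread("pics/scene0.png");b=cv2.imread("pics/side0.png")
print(current_time_s(),current_tool_rot(),current_grip_width())
E
```

```text
pics
scene {'fov_y': 52.59533061774208, 'cx': 281.1742616526074, 'cy': 211.44488510534916, 'k1': 0.006186919902049327, 'xyz': array([-0.11654586, -0.47706344,  0.48698329]), 'attitude': array([ 0.47084989, -0.2304358 , -0.39621606,  0.75379875])}
side {'fov_y': 55.43736938991804, 'cx': 277.54471054099724, 'cy': 214.73184583297413, 'k1': -0.03143732928732017, 'xyz': array([0.04631096, 0.67924805, 0.5185723 ]), 'attitude': array([-0.15084095,  0.50209669,  0.82073559, -0.22702207])}
wrist {'fov_y': 64.83821714606023, 'cx': 279.0047138949547, 'cy': 207.5468084155779, 'k1': 0.007594687672822713, 'T_tool_cam': array([[ 1.20572202e-04,  9.65569545e-01,  2.60145037e-01,
         6.67362529e-02],
       [ 9.99999413e-01,  1.63649531e-04, -1.07089160e-03,
         7.67799135e-04],
       [-1.07659293e-03,  2.60145013e-01, -9.65568958e-01,
        -1.42404969e-01],
       [ 0.00000000e+00,  0.00000000e+00,  0.00000000e+00,
         1.00000000e+00]])}
0.15 [ 7.07119214e-01  7.07094222e-01 -2.94487697e-04 -3.03003080e-04] 0.9999130792218797
```

View pics/scene0.png

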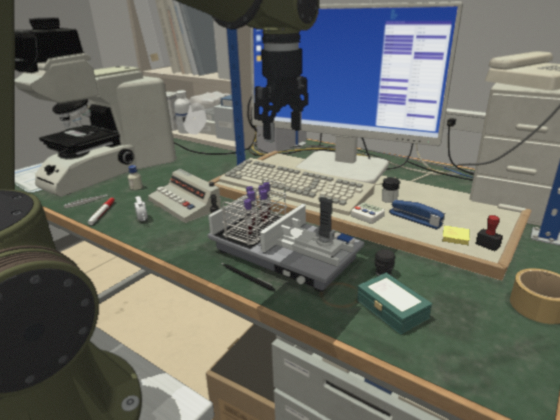

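View pics/side0.png

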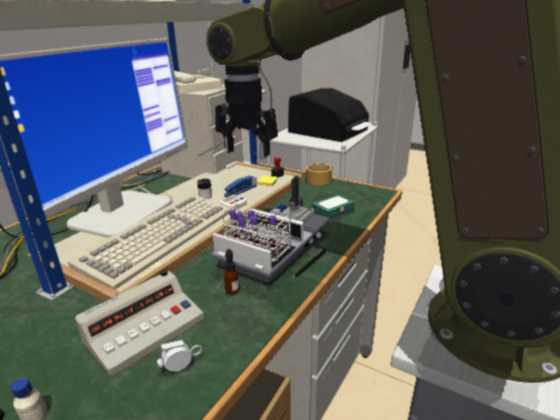

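View pics/wrist0.png

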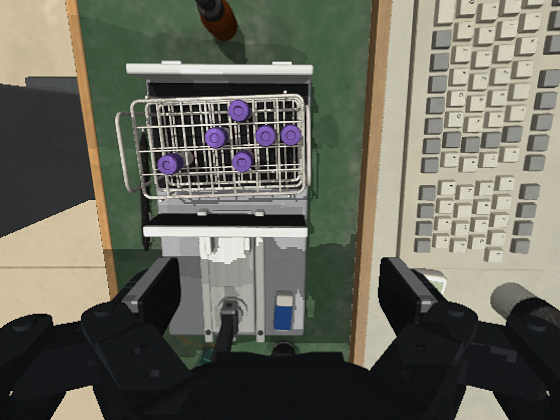

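The wrist view shows the fence top at (128–312, 70), the jaw's top edge at (145–307, 231), the lever near (228, 310–365) and the eraser at (284, 310). All are nearly square to the picture.

```bash
cat > h.py <<'E'
from cell import *
import numpy as np, cv2
from scipy.spatial.transform import Rotation as R
def cam(n,eef=None,rot=None):
    p=camera_params(n); f=210/np.tan(np.radians(p['fov_y']/2))
    if n=='wrist':
        T=np.array(p['T_tool_cam']); Rt=R.from_quat(rot).as_matrix()
        return f,p,Rt@T[:3,:3],np.array(eef)+Rt@T[:3,3]
    return f,p,R.from_quat(p['attitude']).as_matrix(),np.array(p['xyz'])
def ray(c,u,v,z):
    f,p,M,o=c; d=np.array([(u-p['cx'])/f,(v-p['cy'])/f]); s=d.copy()
    for _ in range(10): s=d/(1+p['k1']*(s@s))
    w=M@np.array([s[0],-s[1],-1]); return o+w*(z-o[2])/w[2]
def proj(c,P):
    f,p,M,o=c; q=M.T@(np.array(P)-o); s=np.array([q[0],-q[1]])/-q[2]; s=s*(1+p['k1']*(s@s))
    return f*s+[p['cx'],p['cy']]
def down(yaw):  # tool y axis at angle yaw from world x, tool z down
    y=[np.cos(yaw),np.sin(yaw),0]; z=[0,0,-1]; x=np.cross(y,z)
    return R.from_matrix(np.array([x,y,z]).T).as_quat()
def snap(n,name,crop=None,scale=1):
    e,r=current_eef_pos(),current_tool_rot(); im=read_camera(n)[:,:,::-1].copy()
    c=cam(n,e,r)
    if crop: im=im[crop[1]:crop[3],crop[0]:crop[2]]
    cv2.imwrite(f'pics/{name}.png',cv2.resize(im,None,fx=scale,fy=scale,interpolation=cv2.INTER_CUBIC)); return c
E
python3 - <<'E'
from h import *
print(current_eef_pos(), down(0), current_ft_force(),current_ft_torque())
c=cam('wrist',current_eef_pos(),current_tool_rot())
for n,u,v,z in [("fenceL",128,66,.09),("fenceR",312,66,.09),("fenceinL",128,73,.09),("fenceinR",312,73,.09),("jawfL",145,227,.093),("jawfR",307,227,.093),("jawbL",145,236,.093),("jawbR",307,236,.093),("guideL",208,336,.059),("guideR",262,334,.059),("deckFL",148,82,.045),("deckBR",303,336,.045),("deckBL",170,334,.045),
 ("eras",284,311,.057),("leverbase",229,300,.087)]:
    print(n,ray(c,u,v,z).round(4))
cv2.imwrite('pics/a.png',np.hstack([cv2.resize(cv2.imread('pics/wrist0.png')[220:400,140:340],None,fx=2.2,fy=2.2,interpolation=2),cv2.resize(cv2.imread('pics/scene0.png')[180:290,280:380],(360,396),interpolation=2)]))
E
```

```text
[ 5.49820066e-01 -8.45378766e-06  2.30873040e-01] [0.70710678 0.70710678 0.         0.        ] [ 0.56657239  0.57420619 -0.61520825] [-0.0116505  -0.02680514 -0.0085802 ]
fenceL [0.431  0.1067 0.09  ]
fenceR [0.577  0.1069 0.09  ]
fenceinL [0.4303 0.1015 0.09  ]
fenceinR [0.5771 0.1017 0.09  ]
jawfL [ 0.4314 -0.0267  0.093 ]
jawfR [ 0.5758 -0.0268  0.093 ]
jawbL [ 0.4305 -0.0352  0.093 ]
jawbR [ 0.5759 -0.0353  0.093 ]
guideL [ 0.4729 -0.1639  0.059 ]
guideR [ 0.5322 -0.1615  0.059 ]
deckFL [0.4288 0.0993 0.045 ]
deckBR [ 0.5783 -0.1743  0.045 ]
deckBL [ 0.4261 -0.1715  0.045 ]
eras [ 0.5562 -0.1343  0.057 ]
leverbase [ 0.5023 -0.1032  0.087 ]
```

View pics/a.png

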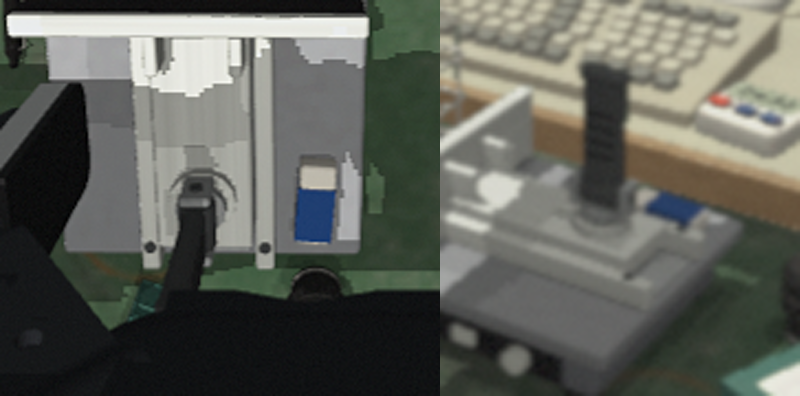

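Mixer estimate: centre (0.5035, −0.0285), yaw ≈ 0. The jaw face is at y ≈ −0.027 and should come home at about +0.0195. The bolt should be near (0.5035, −0.127). Next I push the bar with shut fingers on the jaw's back.

Run:
```python
from h import *
c=cam('wrist',current_eef_pos(),current_tool_rot())
print(ray(c,231,306,.066), proj(c,[.5035,-.127,.066]))
command_gripper(0.0,40)
move_to([.5035,-.056,.19],down(0))
print(servo_line([.5035,-.056,.080],velocity=.08,stop_force=6), current_eef_pos(), current_grip_width())
f0=np.array(current_ft_force()); print(f0)
print(servo_line([.5035,-.010,.080],velocity=.025,stop_force=24), current_eef_pos(), current_ft_force(), current_time_s())
snap('wrist','w1');
```

```text
[ 0.50061572 -0.12264686  0.066     ] [233.90502387 309.6897273 ]
False [ 0.50372072 -0.05606244  0.08041586] 0.0035211638332106492
[-0.17249466  0.34916413  0.09605776]
False [ 0.50370704 -0.01122278  0.08003253] [  1.6130199  -13.04737372  -0.76536027] 4.8583
```

View pics/w1.png

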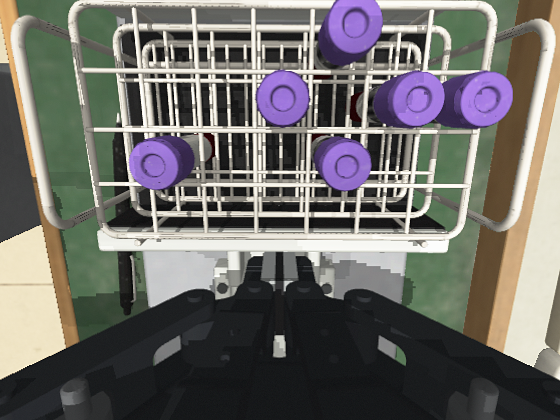

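The bar is moving at about 13 N, and the jaw's top at (100–445, 245) has nearly reached the rack. I continue until the force rises firmly.

Run:
```python
from h import *
for y in np.arange(-.007,.016,.002):
    s=servo_line([.5037,y,.080],velocity=.015,stop_force=9); f=current_ft_force()
    print(s, current_eef_pos()[1].round(4), f.round(1), round(current_time_s(),2))
    if s or f[1]<-22: break
snap('wrist','w2'); snap('scene','s2')
a=cv2.resize(cv2.imread('pics/w2.png')[:300],(400,214)); b=cv2.resize(cv2.imread('pics/s2.png')[160:290,190:380],(400,274),interpolation=2)
cv2.imwrite('pics/b.png',np.vstack([a,b]))
```

```text
False -0.008 [  0.4 -13.5  -0.4] 5.26
False -0.0061 [  1.4 -12.   -0.2] 5.54
False -0.0041 [ -0.6 -12.2  -1.1] 5.83
True -0.0031 [-0.1 -5.1  3.8] 6.03
```

View pics/b.png

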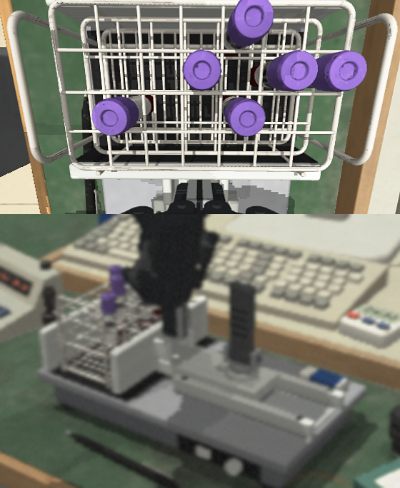

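The jaw looks to be touching the rack now. The stop may have been a contact transient, so I carry on in small steps and watch the force.

Run:
```python
from h import *
y=current_eef_pos()[1]
for i in range(18):
    y+=.0015
    s=servo_line([.5037,y,.080],velocity=.015); f=current_ft_force()
    print(s, current_eef_pos().round(4), f.round(1), round(current_time_s(),2))
    if f[1]<-20 or abs(f[2])>12 or y>.02: break
c=snap('wrist','w3')
print(proj(c,[.5035,.1015,.09]),proj(c,[.4285,.1015,.09]),proj(c,[.43,.0195,.093]))
```

```text
False [ 0.5038 -0.003   0.08  ] [  0.3 -16.5  -0.1] 6.38
False [ 0.5038 -0.0028  0.08  ] [  0.4 -27.9  -0.1] 6.63
[275.50326213   8.46170595] [62.90005931  7.88289697] [ 97.45375076 230.33269597]
```

View pics/w3.png

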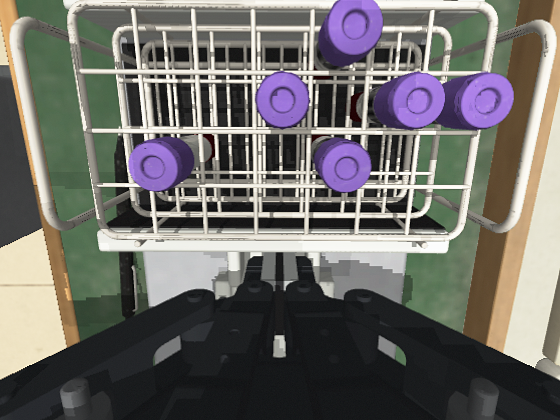

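Home: the force climbs stiffly at TCP y ≈ −0.003, which puts the jaw face at about 0.018 against 0.0195 predicted. The rack moved along with the hand. I back off and look at the lever from above.

Run:
```python
from h import *
servo_line([.5037,-.012,.080],velocity=.05)
servo_line([.5037,-.012,.20],velocity=.15)
command_gripper(0.6)
move_to([.5037,-.14,.26],down(0))
c=snap('wrist','w4',(140,60,420,340),2); print(current_eef_pos(),current_time_s())
for z in (.066,.087,.155): print(z,proj(c,[.5037,-.0815,z]),(proj(c,[.5037,-.0815,z])-[140,60])*2)
```

```text
[ 0.50356481 -0.13942734  0.25942633] 9.2333
0.066 [277.98399043 127.02456369] [275.96798086 134.04912739]
0.087 [277.93753528 127.58860593] [275.87507057 135.17721185]
0.155 [277.73343255 130.0667017 ] [275.4668651  140.13340341]
```

View pics/w4.png

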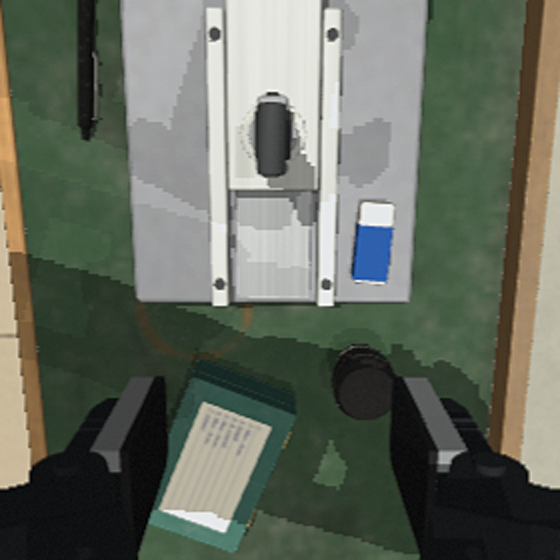

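From above the lever's blade spans crop (271, 105–176). It lies along y, centred near (0.5025, −0.0815), and the eraser and other items are undisturbed. I grip it with the jaws along x, null the side force and turn clockwise while watching the moment.

```bash
cat >> h.py <<'E'
def ft(n=6):
    a=[]
    for _ in range(n): a.append(np.r_[current_ft_force(),current_ft_torque()]); pause(.01)
    return np.mean(a,0)
E
python3 - <<'E'
from h import *
p=np.array([.5027,-.0815,.20])
move_to(p,down(0)); p[2]=.120
print(servo_line(p,velocity=.1,stop_force=6))
b=ft(10); print('bias',b.round(3), np.std([current_ft_torque()[2] for _ in range(5)]))
command_gripper(0.0,70); print('grip',current_grip_width(),ft().round(3))
for i in range(4):
    f=ft()-b
    if abs(f[0])<1.5: break
    p[0]+=np.clip(f[0]*6e-5,-.0006,.0006); servo_line(p,velocity=.02); print('null',p.round(4),(ft()-b).round(3))
print(current_joint_pos().round(3),current_time_s())
np.save('st.npy',np.r_[p,0,b])
E
```

```text
False
bias [-0.031 -0.079  0.348 -0.012 -0.002  0.006] 0.0
grip 0.10486530191123296 [-11.827  -0.226   9.572  -0.024   1.99   -0.13 ]
null [ 0.5021 -0.0815  0.12  ] [-8.171e+00 -1.760e-01  7.256e+00 -5.000e-03  1.368e+00 -1.410e-01]
null [ 0.5016 -0.0815  0.12  ] [-5.117  0.374  5.821  0.043  0.881 -0.153]
null [ 0.5013 -0.0815  0.12  ] [-4.461 -0.019  5.833  0.075  0.706 -0.13 ]
null [ 0.501  -0.0815  0.12  ] [-2.718  0.191  5.448  0.083  0.459 -0.138]
[-0.233  0.331  1.758 -0.     1.052 -0.233] 12.6
```

```bash
cat > turn.py <<'E'
from h import *
st=np.load('st.npy'); p,yaw,b=st[:3],st[3],st[4:]
dirn=-1; free=[]; log=[]
maxT=0.33; done=False
while True:
    T=log[-1] if log else 0
    step=.12 if T<.17 else .05 if T<.24 else .03
    yn=yaw+dirn*step; pn=p.copy(); pn[2]-=.004/(2*np.pi)*step
    q=inverse_kinematics(pn,down(yn))
    if q is None or abs(q[5])>2.5: print('limit',q); break
    try: servo_line(pn,down(yn),velocity=.1)
    except Exception as e: print(repr(e)); break
    yaw,p=yn,pn
    f=ft(4)-b; n=np.array([np.cos(yaw),np.sin(yaw)]); fn=f[:2]@n
    p[:2]+=n*np.clip(fn*6e-5,-.0005,.0005)
    log.append(f[5])
    print(round(yaw,3),p[:2].round(4),f.round(2),round(fn,1),round(current_time_s(),2))
    np.save('st.npy',np.r_[p,yaw,b])
    if f[5]>=maxT: print('snug'); break
    if np.linalg.norm(f[:2])>11 or current_time_s()>TMAX: print('abort'); break
print(current_joint_pos().round(3),current_grip_width())
E
python3 - <<'E'
TMAX=30
exec(open('turn.py').read())
E
```

```text
-0.12 [ 0.5009 -0.0815] [-2.4   0.42  5.22  0.03  0.38 -0.11] -2.4 12.9
-0.24 [ 0.5008 -0.0815] [-0.95 -0.42  5.48 -0.04  0.14 -0.13] -0.8 13.2
-0.36 [ 0.5008 -0.0815] [-0.65 -0.43  4.67 -0.11  0.04 -0.13] -0.5 13.5
-0.48 [ 0.5008 -0.0815] [ 0.12 -0.36  4.88 -0.18 -0.09 -0.12] 0.3 13.8
-0.6 [ 0.5009 -0.0815] [ 0.41 -0.85  5.15 -0.27 -0.11 -0.1 ] 0.8 14.1
-0.72 [ 0.5009 -0.0815] [ 0.41 -1.28  4.49 -0.3  -0.12 -0.14] 1.2 14.4
-0.84 [ 0.501  -0.0816] [ 0.29 -1.35  4.94 -0.32 -0.11 -0.15] 1.2 14.7
-0.96 [ 0.501  -0.0817] [ 0.66 -1.57  4.81 -0.34 -0.07 -0.12] 1.7 15.0
-1.08 [ 0.5011 -0.0818] [ 0.15 -1.87  5.39 -0.4  -0.01 -0.17] 1.7 15.3
-1.2 [ 0.5011 -0.0819] [ 0.08 -1.61  5.48 -0.36  0.03 -0.11] 1.5 15.6
-1.32 [ 0.5011 -0.0819] [-0.12 -1.38  5.44 -0.34  0.05 -0.15] 1.3 15.9
-1.44 [ 0.5011 -0.082 ] [-0.03 -1.91  5.64 -0.36  0.07 -0.11] 1.9 16.2
-1.56 [ 0.5011 -0.0821] [-0.18 -0.95  5.36 -0.32  0.15 -0.13] 1.0 16.5
-1.68 [ 0.5011 -0.0822] [-0.35 -1.07  5.68 -0.34  0.17 -0.13] 1.1 16.8
-1.8 [ 0.5011 -0.0823] [-0.81 -1.44  5.8  -0.33  0.21 -0.13] 1.6 17.1
-1.92 [ 0.5011 -0.0824] [-0.33 -1.81  6.17 -0.33  0.23 -0.16] 1.8 17.4
-2.04 [ 0.501  -0.0824] [-0.81 -1.14  6.02 -0.29  0.24 -0.12] 1.4 17.7
-2.16 [ 0.501  -0.0825] [-0.71 -0.93  6.32 -0.27  0.29 -0.14] 1.2 18.0
-2.28 [ 0.5009 -0.0826] [-1.43 -1.23  6.63 -0.19  0.33 -0.12] 1.9 18.3
-2.4 [ 0.5009 -0.0826] [-1.03 -0.62  6.19 -0.17  0.31 -0.14] 1.2 18.6
-2.52 [ 0.5008 -0.0827] [-0.98 -0.59  6.32 -0.16  0.34 -0.15] 1.1 18.9
-2.64 [ 0.5008 -0.0827] [-1.15 -0.71  5.94 -0.13  0.37 -0.15] 1.4 19.2
limit [-2.35854730e-01  3.33755132e-01  1.76003750e+00 -4.44089210e-16
  1.04780002e+00  2.52414527e+00]
[-0.236  0.333  1.759 -0.     1.048  2.399] 0.11022857865199376
```

The moment stays at a steady −0.13, which is odd in sign. I check it with a small back-and-forth before going on.

Run:
```python
from h import *
st=np.load('st.npy'); p,yaw,b=st[:3],st[3],st[4:]
print(current_ft_torque().round(3))
for d in (.02,.04,.06,.03,0.,-.04):
    servo_line(p,down(yaw+d),velocity=.1); print(d,(ft(5)-b).round(3),current_effort()[5].round(3),R.from_quat(current_tool_rot()).as_matrix()[:2,1].round(3), round(current_time_s(),2))
np.save('st.npy',np.r_[p,yaw-.04,b])
snap('side','d4',(200,140,360,280),3); snap('scene','s4',(280,150,400,270),3)
cv2.imwrite('pics/c.png',np.hstack([cv2.resize(cv2.imread('pics/d4.png'),(400,350)),cv2.resize(cv2.imread('pics/s4.png'),(350,350))]))
```

```text
[-0.094  0.304 -0.155]
0.02 [-0.986 -0.391  6.176 -0.071  0.29   0.007] -0.031 [-0.864 -0.503] 19.49
0.04 [-7.400e-01 -4.820e-01  6.238e+00 -6.700e-02  3.040e-01  3.000e-03] -0.031 [-0.854 -0.521] 19.78
0.06 [-0.67  -0.45   6.344 -0.054  0.283 -0.012] -0.031 [-0.843 -0.538] 20.07
0.03 [-0.582 -0.424  6.42  -0.058  0.292 -0.078] -0.021 [-0.859 -0.512] 20.37
0.0 [-0.631 -0.804  5.971 -0.06   0.321 -0.069] -0.02 [-0.874 -0.486] 20.66
-0.04 [-0.548 -0.589  6.147 -0.083  0.299 -0.119] -0.053 [-0.893 -0.451] 20.95
```

View pics/c.png

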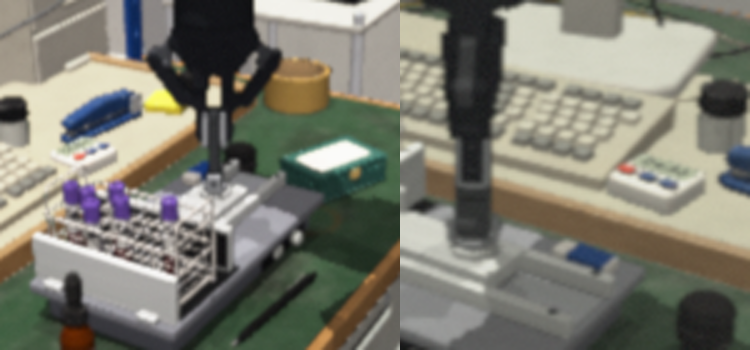

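Clockwise steps read about −0.13 and counter-clockwise about 0, so a clockwise load shows as a negative moment. The lever has turned 2.68 rad and is still free, and the last joint is near its limit. I regrasp half a turn back and continue, watching |moment|.

```bash
sed -i 's/log.append(f\[5\])/log.append(abs(f[5]))/; s/if f\[5\]>=maxT/if abs(f[5])>=maxT/' turn.py
python3 - <<'E'
from h import *
st=np.load('st.npy'); p,yaw,b=st[:3],st[3],st[4:]
command_gripper(0.5)
q=np.array(current_joint_pos()); q[5]-=np.pi; move_joints(q); yaw+=np.pi
servo_line(p,down(yaw),velocity=.1)
b=ft(10); print('bias',b.round(3),current_time_s())
command_gripper(0.0,70); print((ft()-b).round(3),current_grip_width(),current_time_s())
np.save('st.npy',np.r_[p,yaw,b])
TMAX=36
exec(open('turn.py').read())
E
```

```text
bias [ 0.011  0.073 -0.26  -0.007 -0.016  0.008] 24.45
[ 1.026  1.002  1.471  0.171 -0.128  0.049] 0.10757920117847525 24.8917
0.342 [ 0.5008 -0.0827] [ 0.96  0.53  2.4   0.12 -0.11 -0.11] 1.1 25.19
0.222 [ 0.5008 -0.0827] [-0.12 -0.33  3.41 -0.04  0.09  0.  ] -0.2 25.49
0.102 [ 0.5007 -0.0827] [-1.14 -1.46  4.94 -0.2   0.24  0.09] -1.3 25.79
-0.018 [ 0.5006 -0.0827] [-1.45 -2.65  5.41 -0.41  0.3   0.21] -1.4 26.09
-0.068 [ 0.5006 -0.0827] [-1.51 -2.74  5.6  -0.44  0.3   0.24] -1.3 26.38
-0.098 [ 0.5005 -0.0827] [-1.04 -3.64  5.72 -0.51  0.26  0.42] -0.7 26.66
snug
[-0.236  0.334  1.761 -0.     1.047 -0.143] 0.10885246910338413
```

The seat was met: readings rose from −0.11 to +0.42 over about 0.4 rad. At-rest readings hide the free friction, so the last one already lies in the snug band, and I stop turning here. I ease the moment off in hand, release and look.

Run:
```python
from h import *
st=np.load('st.npy'); p,yaw,b=st[:3],st[3],st[4:]
print((ft(12)-b).round(3),R.from_quat(current_tool_rot()).as_matrix()[:2,1].round(3))
for i in range(7):
    yaw+=.04; servo_line(p,down(yaw),velocity=.1); T=(ft(5)-b)[5]; print(round(yaw,3),T.round(3))
    if T<.05: break
command_gripper(0.5); print(yaw,p)
np.save('st.npy',np.r_[p,yaw,b])
q=p.copy(); q[2]=.20; servo_line(q,velocity=.15)
move_to([.5006,-.14,.24],down(0))
c=snap('wrist','w5',(170,60,390,280),2.5); print(current_eef_pos(),current_time_s())
for z in (.083,.152): print((proj(c,[.5006,-.0827,z])-[170,60])*2.5)
```

```text
[-1.218 -3.719  5.451 -0.493  0.246  0.418] [ 0.996 -0.093]
-0.058 0.456
-0.018 0.421
0.022 0.414
0.062 0.348
0.102 0.336
0.142 0.288
0.182 0.277
0.18159265358979165 [ 0.50052582 -0.08268081  0.11796282]
[ 0.50017806 -0.13984538  0.23865998] 30.35
[270.41210163 172.31092385]
[269.8130799  180.00676571]
```

View pics/w5.png

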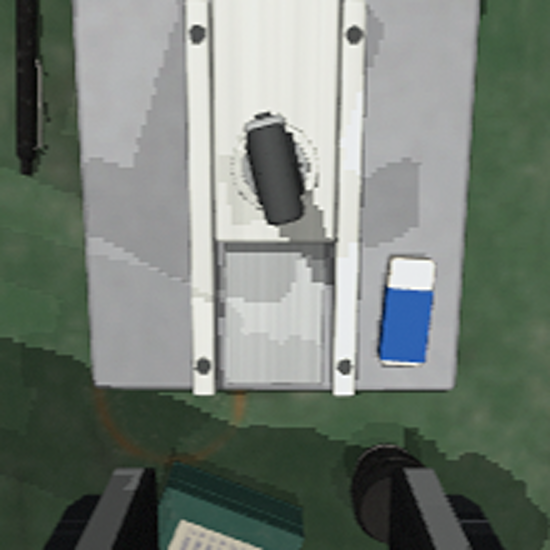

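The blade has settled at yaw ≈ +0.25 rad, running from (250, 125) to (285, 222), and looks upright. All else is in place. The fold side is now (cos 0.25, sin 0.25), so I fold the lever along an arc with the shut fingertips.

```bash
cat > fold.py <<'E'
from h import *
psi=.25; d=np.array([np.cos(psi),np.sin(psi)]); pin=np.array([.5006,-.0827,.045+.042-.002]); r=.052; w=.011; Q=down(psi-np.pi/2)
def tcp(ph,off=0):
    a=r*np.sin(ph)-(.005+off)*np.cos(ph)-w; h=r*np.cos(ph)+(.005+off)*np.sin(ph)
    return np.r_[pin[:2]+d*a,pin[2]+h]
E
python3 - <<'E'
from fold import *
command_gripper(0.0,40)
s=tcp(0,.014); move_to(s+[0,0,.07],Q)
print(servo_line(s,velocity=.12,stop_force=5),current_time_s()); b=ft(8)
for ph in np.arange(0,1.45,.1):
    servo_line(tcp(ph),velocity=.06 if ph else .05); f=(ft(3)-b)
    print(round(ph,2),f.round(2),'along',round(f[:2]@d,1),'perp',round(f[:2]@[-d[1],d[0]],1),round(current_time_s(),2))
    if np.linalg.norm(f[:3])>24: print('abort'); break
snap('scene','s6',(280,160,400,270),4); snap('side','d6',(230,140,350,260),4)
cv2.imwrite('pics/e.png',np.hstack([cv2.resize(cv2.imread('pics/s6.png'),(400,367)),cv2.resize(cv2.imread('pics/d6.png'),(367,367))]))
print(current_eef_pos())
E
```

```text
False 32.8333
0.0 [ 0.03 -0.14 -0.19 -0.    0.01 -0.02] along -0.0 perp -0.1 33.36
0.1 [ 0.14 -0.56  0.26 -0.    0.05 -0.04] along -0.0 perp -0.6 33.63
0.2 [-4.12 -1.48  2.28 -0.16  0.69 -0.  ] along -4.4 perp -0.4 33.91
0.3 [-0.71 -0.64  0.92 -0.06  0.14  0.  ] along -0.8 perp -0.4 34.18
0.4 [-4.64 -1.94  3.54 -0.29  0.84 -0.  ] along -5.0 perp -0.7 34.46
0.5 [ 0.19 -0.22 -0.4  -0.01  0.04 -0.03] along 0.1 perp -0.3 34.73
0.6 [-0.33  0.2   0.49 -0.02  0.03 -0.01] along -0.3 perp 0.3 35.01
0.7 [-3.59 -1.1   5.06 -0.1   0.6  -0.02] along -3.8 perp -0.2 35.28
0.8 [-2.71 -0.27  3.29 -0.05  0.36 -0.05] along -2.7 perp 0.4 35.56
0.9 [-1.99 -0.29  3.68 -0.06  0.3  -0.03] along -2.0 perp 0.2 35.83
1.0 [-1.57 -0.88  2.83 -0.07  0.25 -0.02] along -1.7 perp -0.5 36.11
1.1 [-1.36 -0.73  1.55 -0.09  0.25 -0.01] along -1.5 perp -0.4 36.38
1.2 [-0.93 -0.03  1.34 -0.05  0.2  -0.02] along -0.9 perp 0.2 36.66
1.3 [-0.38 -0.17 -0.1   0.01  0.07 -0.03] along -0.4 perp -0.1 36.93
1.4 [-0.08 -0.39 -0.04  0.03  0.03 -0.02] along -0.2 perp -0.4 37.21
[ 0.53873567 -0.07293547  0.09867104]
```

The lever follows with small forces, so the direction is right. Now I press it to its stop.

Run:
```python
from fold import *
e=tcp(1.52); b=ft(4)
print(servo_line(tcp(1.48),velocity=.05,stop_force=14),(ft(3)-b)[:3].round(1),current_eef_pos().round(4))
e[2]=.080
print(servo_line(e,velocity=.02,stop_force=14),current_ft_force().round(1),current_eef_pos().round(4))
pause(.2); print(current_ft_force().round(1),current_eef_pos().round(4))
u=current_eef_pos(); u[2]=.20; servo_line(u,velocity=.15)
command_gripper(.6); move_to([.5006,-.15,.25],down(0)); pause(.5)
c=snap('wrist','w7',(140,20,420,300),1.45); snap('scene','s7',(200,150,400,300),2.03)
cv2.imwrite('pics/f.png',np.hstack([cv2.resize(cv2.imread('pics/w7.png'),(390,390)),cv2.resize(cv2.imread('pics/s7.png'),(400,300))[:, :] if 0 else cv2.copyMakeBorder(cv2.resize(cv2.imread('pics/s7.png'),(400,300)),0,90,0,0,0)]))
print(current_time_s(),(proj(c,np.r_[tcp(1.52)[:2]*0+np.array([.5006,-.0827])+.068*d,.087])-[140,20])*1.393)
```

```text
False [ 0.4 -0.1  0.2] [ 0.5396 -0.0727  0.0944]
True [-4.7  0.4 11.3] [ 0.5403 -0.0728  0.0925]
[-5.7  1.1 10.7] [ 0.5402 -0.0728  0.0925]
41.5167 [296.51280476 108.47798706]
```

View pics/f.png

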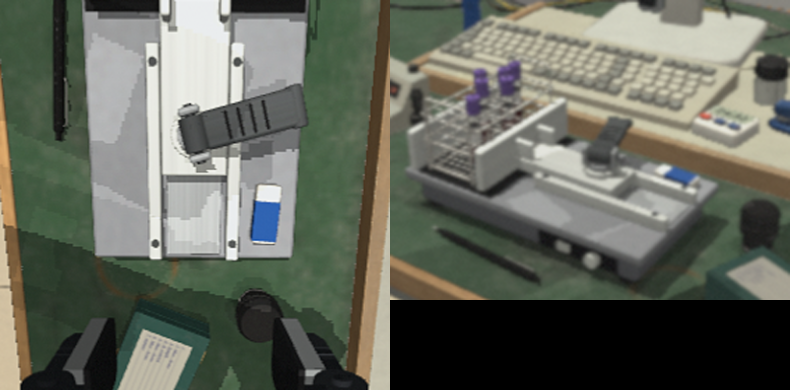

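The lever lies folded flat: its tip is at (305, 107), about where a fully closed lever should be. It stayed so after release, and the jaw is still against the rack. The eraser, pen, eyepiece and slide box are in place. I hand in.

Run:
```python
from cell import *
print(current_ft_force().round(2),current_eef_pos().round(3),current_time_s()); print(close_job())
```

```text
[-0.64  0.05 -0.03] [ 0.501 -0.15   0.25 ] 41.5167
the job is handed in; nothing more can be done
None
```

The rack is clamped, the bolt is snug and the lever is folded closed. I handed the job in at 41.5 s with the gripper clear of everything.

- **Clamp bar:** I pushed it at 12–13 N with shut fingers until the force rose sharply, to 28 N at the end. The jaw face then stood at about y = 0.018 m, against 0.0195 m predicted for the rack at home.
- **Bolt:** I turned it clockwise with the lever upright, regrasping once, for about 3.2 rad in all. I stopped when the moment reached 0.42 N m, then eased back and let go. The bolt backed off about 0.35 rad by tool angle, slightly over the 0.3 you gave.
- **Lever:** I folded it along its arc and pressed it to its stop. The stop came at a fingertip height of 92.5 mm, against 92.7 mm expected for fully closed. It stayed flat after release.

**Checks that did not agree fully:**
- **Moment readings at rest:** these were offset by friction. Free turning read −0.13 instead of +0.12, and the highest reading was 0.456 N m, during the first ease-back step. So I know the snug moment only to about 0.1 N m, roughly 0.45 and possibly just above the snug band, though I believe below 0.6.
- **Other objects:** in the last picture the eraser, pen, eyepiece and slide box looked undisturbed. The dropper bottle was not clearly in view, but nothing went near it after the rack push.

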